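# Stop the tube mixer and unload its tube

### The arm

A 6-joint arm with a two-finger parallel gripper is mounted at the origin on the work surface. World frame = base frame: x ahead of the robot, y to its left, z up, the work surface at z = 0. Lengths are in m, angles in rad, forces in N, time in s.
With the tool pointing down it reaches from about 0.35 to 0.775 m from the base axis. Payload 5.5 kg.
Tool frame: the origin (TCP) lies on the centre line of the jaws, within the pads' length; the fingertips stand 17 mm ahead of it and the grasp point (between the pads) lies 2 mm behind it; z points along the fingers, y is the direction in which the jaws open and shut (so a half turn about z gives the same grasp; the last joint's range is limited). The gripper opens to 85 mm and grips with 20 to 120 N. Pads are 22 mm wide; open, the fingers measure 114 mm over their backs; the gripper's body (76 mm by 85 mm) begins 54 mm behind the grasp point. The pads swing forward as they close: fully open they stand 13 mm farther back than shut.
Start: joints at [-1.453, 0.313, 0.046, 1.304, 0, 1.431], TCP at [0.147, -0.556, 0.248] pointing down, gripper open.
Joint ranges: [-2.76, 2.76], [-0.86, 1.69], [-1.03, 1.26], [-2.2, 2.34], [-1.47, 1.5], [-3.14, 3.14]. Speed limits (rad/s): [2.57, 2.57, 3.14, 3.14, 3.14, 3.14].

### API

Orientations are given as a unit quaternion [w, x, y, z].
In Python, from workcell import env gives the robot as it stands.
- The arm moves only by the tool servo_tool, never from a script. Its argument "increments" is a list of rows, each an object of numbers: "claw": the closure, from 0 (fully open) to 1 (shut); "x", "y", "z": the shift along the world's x, y, z in units of 25 mm (1.0 is 25 mm); "ax", "ay", "az": the turn, a rotation vector about the world's x, y, z in units of 8 degrees (1.0 is 8 degrees). A call has 1 to 5 rows; each row shifts and turns the commanded pose from where the row before left it; what a row does not reach is not made up. A row lasts 1/10 s, in which the tool goes at most 50 mm and 8.59 degrees, less where a joint would pass 70% of its speed; a pose out of reach is approached as far as the arm can. A call is refused whole if a number of a shift passes 1 or a number of a turn 1, either way. A call with a gripper value outside its range is refused whole. The fingers move at their own pace and stop on an object; "newtons" is the grip in N (left out, the last holds). Time passes only in rows, so rows that do not move let the fingers close. It gives the time, the measured TCP pose, the force and the opening at its end, in the units of the state.
- env.get_state(): the state, without advancing time (a new reading comes with each control period).
- env.read_camera(name): name is "side" or "top" or "wrist"; returns the picture (480x640x3 uint8, red, green, blue); there is no depth.
- env.calibration(name): a dict with "K" (3x3 intrinsics, pixels), "world_to_cam" (4x4, takes a point from world to camera coordinates). Camera axes: x right, y down, z forward; pixel columns grow to the right and rows downward; lengths in m; the calibration is good to about 2 mm. A picture is of the moment at which its call begins: read the wrist's pose just before it. calibration takes no time and is no camera call; for the wrist camera it gives the pose at the moment of the call.
- env.hand_in(): hands the job in, once; it reports no verdict.
The state is a dict: "clock": time; "joint_pos": joint angles; "qvel": joint speeds; "tau": joint torques, N m; "tcp_pos": TCP position; "orientation": TCP orientation; "wrist_force": force on the tool from outside, world axes, zero at the start; "ft_torque": the same for the moment, N m; "finger_gap": finger opening in m.
Only numpy, scipy, OpenCV 4.12 (cv2) and the standard library are available. Lean on these libraries where they do the work, as an engineer would, in place of code of your own. Each camera call takes 0.05 s, during which the arm holds its last target.

### The job

The tube mixer is only pausing between turns, with its run switch still thrown to one side. First bring the switch back to its centre off position, without running it through to the other direction; then pull the tube out of the two spring clips on the mixer and lower it, not drop it, into the two V notches of the aluminium rest, centred between its ends. Leave the other things on the bench where they are, and the switch at off.

Things in the scene. Friction and masses are not known exactly. Their poses are not given: they have to be found in the camera images.
- mixer: White tube mixer, fixed to the bench. Origin under it at bench level; x from its front (robot side) to its back, y to its left seen from the robot, z up. Flat housing x -100..130, y -105..165, top at z 60 mm; on it an inclined rotor disc with the clips, a shield above, the run switch, and a speed knob (30 mm across, 16 high) at x 55, y 125.
- disc_face (a point): Centre of the rotor disc's face (aluminium, 150 mm across). The face looks up and to the front: its outward normal leans 35 degrees from vertical towards the mixer's -x, i.e. is (-0.574, 0, 0.819) in the mixer's axes, which this point shares. The tube's axis lies 30 mm above the face along that normal.
- shield_rim (a point): Middle of the front rim of the clear splash shield: a level steel bar 8 mm thick, 170 mm long along the mixer's y, at mixer x 36, z 212 mm. From it the shield runs level to the back, to x 120. It leaves no room for a gripper straight above the tube: reach the tube along the disc's normal.
- toggle (a joint): Run switch: steel bat lever, 45 mm long, 9 thick, tipping about the mixer's x. Radians: 0 upright, the centre off detent; +0.35 leaning to the mixer's +y, -0.35 to -y; stops at 0.4. Starts near +0.35. Sprung detents, about 0.13 Nm (4 N near the lever's top): beyond 0.18 either way it snaps to the outer place, within that to the centre.
- switch_pivot (a point): Pivot of the run switch, level with the housing's top face (mixer x -45, y 115, z 60 mm); axes as the mixer's. A round nut 18 mm across stands round it, 7 mm high. Nothing else stands within 65 mm.
- toggle_tip (a point): Top end of the switch's lever, 45 mm from the pivot.
- clip_seat (a point): The tube's middle while clipped (mixer x 0, y 0, z 150 mm); mixer's axes. Two clips 14 mm wide stand on the disc 32 mm either side along y, opening outward along the disc's normal, jaws within 12 mm of the axis sideways, lips 10 mm beyond it; between them 50 mm are free down to the disc. A pull along the normal meets about 10 N, then snaps free within 7 mm; clear at 20.
- tube: Closed, frosted plastic sample tube, 30 g. Origin on its axis midway between the clips; its own y axis runs along it towards the cap. Barrel 16 mm in diameter from y -48 to 50 mm, pointed end to y -62, white cap 22 mm in diameter from y 50 to 66. It starts in the clips, level, along the mixer's y.
- rest: Aluminium rest, fixed: base 60 (x) by 100 (y) by 8 mm, two uprights 10 mm thick at y -32 and 32 mm, each with a 90 degree V notch opening upward, 34 mm wide at the top; arms' tops 61 mm above the bench, 42 mm wide over all. The trough runs along y; between the uprights it is free down to the base. Origin at its centre at bench level.
- rest_seat (a point): Where the tube's middle lies when the tube lies home in both notches: 55 mm above the bench over the rest's centre; axes as the rest's. The cap may be at either end; the tube's origin may be up to 9 mm off along y.
- vial_a: Bystander: amber glass vial with a black cap, standing near the front of the rest, 24 mm across, 45 mm high. Origin under its foot.
- vial_b: Bystander: a vial like the other, near the back of the rest.
- marker: Bystander: white marker pen with a black cap, 135 mm long, 16 mm thick, lying in front of the mixer.
- pipette: Bystander: pipette about 210 mm long, lying to the left of the robot's work.
There are look-alikes about, which are no part of the job. Leave any turquoise look-alike of the tube alone. Several things look just like the rest: the one meant starts farthest from the robot's base.

How it is judged:
On the way, in this order (a step that is already met when the one before it is completed fails the run):
1. the run switch stands at its centre off detent while the tube is still clipped in (value of joint toggle between -0.08 and 0.08 rad and distance between tube and clip_seat below 0.006 m), for 0.3 s.
2. the tube is clear of the clips, in the gripper (value of joint toggle between -0.08 and 0.08 rad and distance between tube and clip_seat above 0.025 m and contact force between the fingers and tube above 0.5 N), for 0.1 s.
At the end, for the whole second after the job is handed in: The run switch stands within 0.08 rad of its centre, and the tube lies still in both V notches of the rest: within 5 mm across, 9 mm along and 4 mm in height of its seat, and within 0.1 rad of the trough's direction (value of joint toggle between -0.08 and 0.08 rad and x of tube in the frame of rest_seat between -0.005 and 0.005 m and y of tube in the frame of rest_seat between -0.009 and 0.009 m and z of tube in the frame of rest_seat between -0.004 and 0.004 m and angle between the y axis of tube and the y axis of rest_seat, either way round below 0.1 rad and linear speed of tube below 0.02 m/s); the robot touches nothing.
It fails at once if the switch is run through to the opposite direction (beyond -0.2 rad) (value of joint toggle below -0.2 rad).
It fails at once if the tube is dropped: it moves faster than 0.45 m/s with no finger on it (linear speed of tube above 0.45 m/s and contact force between the fingers and tube below 0.02 N).
It fails at once if a bystander is pushed more than 20 mm from its place (distance of any of vial_a, vial_b, marker, pipette from where it was at the start of the episode above 0.02 m).
It also fails if it takes over 53 s, if anything falls off the work surface, if the arm or the gripper's body presses on something with over 40 N, if the wrist force passes 120 N, or if a joint passes its speed limit or range.

## Working session

There is one attempt and no reset: what is moved stays moved. The work goes in short steps, Python scripts to look and compute and a tool call to move; the robot and the scene stay as the last step left them, time stands still between calls to the robot, and variables do not carry over. Pictures are saved under pics/ and viewed, and the job is handed in when it is done.

Besides the shell and the picture viewer there is one more tool, called as name([rows], argument=value, ...), one row to a line, values as JSON. servo_tool: Moves the arm, as the interface text tells. Its arguments: {"type":"object","properties":{"increments":{"type":"array"},"newtons":{"type":"number"}},"required":["increments"]}

```bash
ls; mkdir -p pics; python3 - <<'E'
from workcell import env
import cv2, json
s=env.get_state(); print(s)
for n in ["side","top","wrist"]:
    c=env.calibration(n); print(n,c["K"],c["world_to_cam"])
    im=env.read_camera(n); cv2.imwrite(f"pics/{n}0.png",im[:,:,::-1])
E
```

```text
pics
{'clock': 0.0, 'joint_pos': array([-1.45259214e+00,  3.14038574e-01,  4.49553121e-02,  1.30359626e+00,
        7.65405731e-06,  1.43117339e+00]), 'qvel': array([ 0.00057612,  0.00094985, -0.00054651, -0.00158031,  0.00166669,
        0.00011808]), 'tau': array([-4.55573272e-04, -4.80627573e+01,  2.98532653e+01,  1.94623950e-02,
       -1.59985361e-04,  4.36499477e-06]), 'tcp_pos': array([ 0.14653536, -0.55550891,  0.24737745]), 'orientation': array([-9.41504218e-04,  9.91701709e-01,  1.28556732e-01,  1.39105544e-05]), 'wrist_force': array([-0.84729954,  0.34551149,  0.95048515]), 'ft_torque': array([ 0.0332856 , -0.01396728, -0.0107053 ]), 'finger_gap': 0.08540802928105942}
side [[487.30351874   0.         317.15931983]
 [  0.         487.30351874 234.82242088]
 [  0.           0.           1.        ]] [[ 0.9842405  -0.17619556 -0.01502521 -0.45158682]
 [-0.10180781 -0.49512648 -0.86283541  0.21768123]
 [ 0.14458838  0.85076724 -0.50526162  0.83188955]
 [ 0.          0.          0.          1.        ]]
top [[502.2644408    0.         315.46701419]
 [  0.         502.2644408  233.55384246]
 [  0.           0.           1.        ]] [[-0.00823961 -0.99982174  0.01698841  0.08593457]
 [-0.99224384  0.00606753 -0.12415855  0.50607723]
 [ 0.12403334 -0.01787966 -0.99211695  1.18383124]
 [ 0.          0.          0.          1.        ]]
wrist [[355.91065591   0.         312.0900427 ]
 [  0.         355.91065591 247.45655348]
 [  0.           0.           1.        ]] [[ 2.54535311e-01 -9.67063082e-01 -8.78152808e-04 -5.74531856e-01]
 [-9.19468216e-01 -2.42289299e-01  3.09635422e-01 -4.07029290e-02]
 [-2.99649753e-01 -7.80057150e-02 -9.50854949e-01  3.81344504e-01]
 [ 0.00000000e+00  0.00000000e+00  0.00000000e+00  1.00000000e+00]]
```

View pics/top0.png

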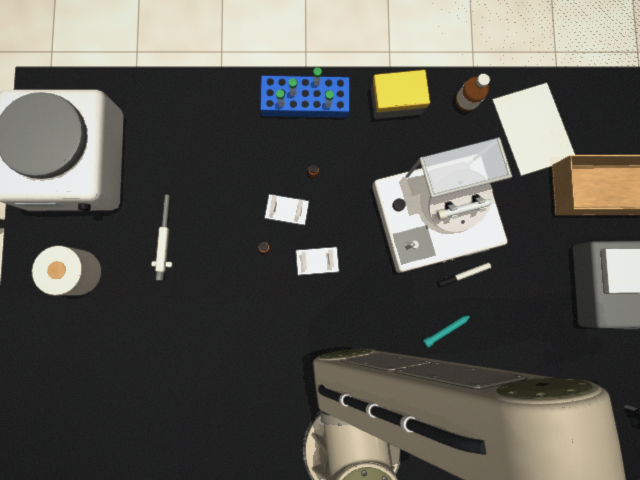

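View pics/side0.png

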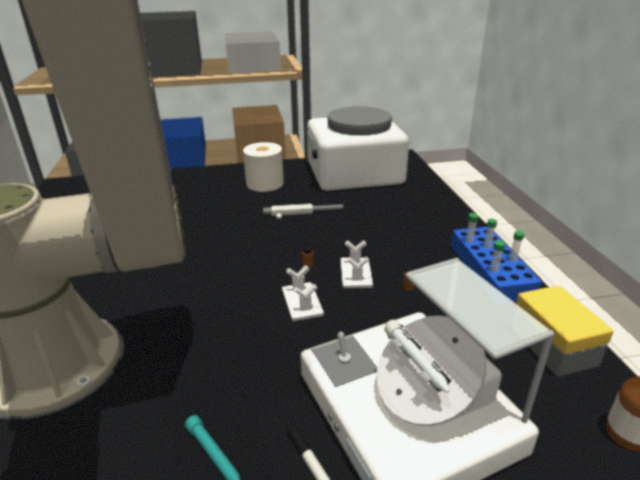

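View pics/wrist0.png

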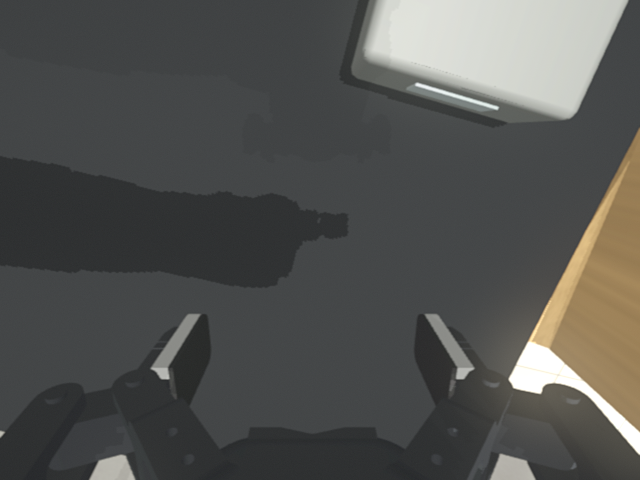

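The top picture shows the mixer near (440,215), and the turquoise look-alike tube at (447,331). Two rests can be confused: (287,209) and (317,261). The first is higher in the picture, so farther from the base. I'll check it in enlarged crops.

```bash
python3 - <<'E'
import cv2
t=cv2.imread("pics/top0.png"); s=cv2.imread("pics/side0.png")
cv2.imwrite("pics/c1.png",cv2.resize(t[130:280,360:520],None,fx=5,fy=4*1.0 if 0 else 5,interpolation=cv2.INTER_CUBIC)[:, :800][:600+150])
a=cv2.resize(t[135:285,360:515],None,fx=4,fy=4,interpolation=cv2.INTER_CUBIC);cv2.imwrite("pics/c1.png",a)
a=cv2.resize(t[160:280,245:345],None,fx=5,fy=5,interpolation=cv2.INTER_CUBIC);cv2.imwrite("pics/c2.png",a)
a=cv2.resize(s[300:450,300:500],None,fx=4,fy=4,interpolation=cv2.INTER_CUBIC);cv2.imwrite("pics/c3.png",a)
a=cv2.resize(s[230:330,270:430],None,fx=5,fy=5,interpolation=cv2.INTER_CUBIC);cv2.imwrite("pics/c4.png",a)
E
```

```text
(no output)
```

View pics/c1.png

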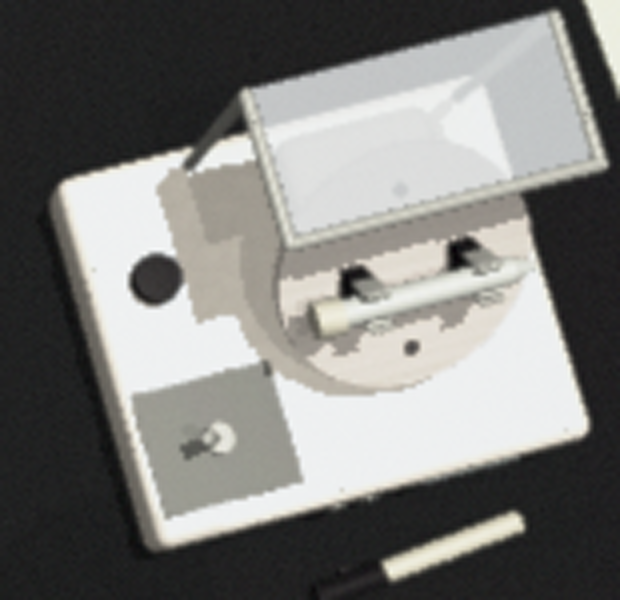

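View pics/c2.png

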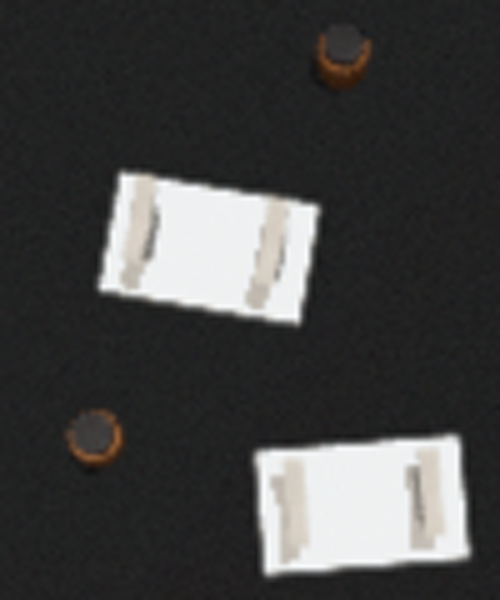

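View pics/c3.png

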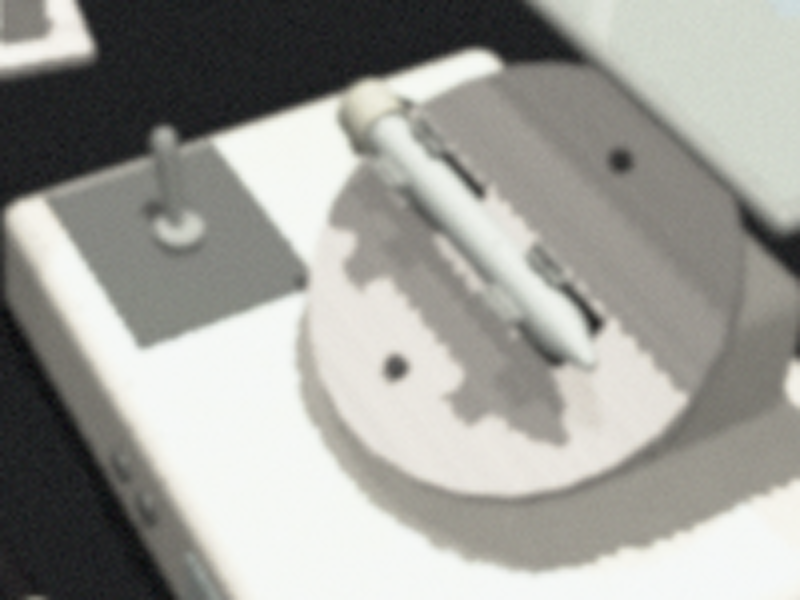

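View pics/c4.png

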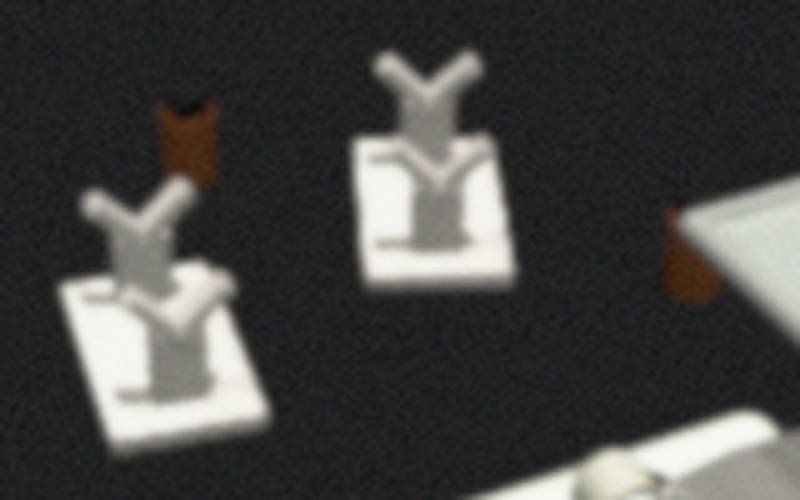

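```bash
cat > h.py <<'E'
import numpy as np
from scipy.optimize import least_squares
from scipy.spatial.transform import Rotation as R
from workcell import env
C={n:env.calibration(n) for n in ("top","side")}
def proj(n,P,cal=None):
    c=cal or C[n]; P=np.atleast_2d(P); q=P@c["world_to_cam"][:3,:3].T+c["world_to_cam"][:3,3]
    q=q@c["K"].T; return q[:,:2]/q[:,2:]
def crop(u,v,f,ox,oy): return np.array([(u+.5)/f-.5+ox,(v+.5)/f-.5+oy])
def pose(p): return lambda L: np.atleast_2d(L)@R.from_euler('z',p[2]).as_matrix().T+np.array([p[0],p[1],0])
def fit(obs,p0,cal={}):
    def r(p): return np.concatenate([(proj(n,pose(p)(np.array(L)/1e3),cal.get(n))[0]-uv) for n,L,uv in obs])
    s=least_squares(r,p0,loss='soft_l1'); 
    return s.x,r(s.x).reshape(-1,2)
E
python3 - <<'E'
from h import *
c1=lambda u,v:crop(u,v,4,360,135); c3=lambda u,v:crop(u,v,4,300,300)
c2=lambda u,v:crop(u,v,5,245,160); c4=lambda u,v:crop(u,v,5,270,230)
o=[("top",(55,125,76),c1(155,278)),("top",(-45,115,66),c1(218,438)),("top",(36,85,212),c1(292,240)),("top",(36,-85,212),c1(603,165)),
("top",(120,85,212),c1(248,95)),("top",(120,-85,212),c1(553,15)),("top",(0,66,150),c1(316,320)),("top",(0,-62,150),c1(527,266)),
("side",(-45,115,66),c3(178,230)),("side",(36,85,212),(407,273)),("side",(36,-85,212),(497,352)),("side",(0,-62,150),c3(594,364)),("side",(0,66,150),c3(362,98))]
x,r=fit(o,[.5,-.1,.2]); print("mixer",x.round(4)); print(r.round(1).tolist())
o=[("top",(30,50,8),c2(120,172)),("top",(30,-50,8),c2(320,205)),("top",(-30,-50,8),c2(300,325)),("top",(-30,50,8),c2(98,292)),
("side",(-30,50,8),c4(352,140)),("side",(30,50,8),c4(490,135)),("side",(30,-50,8),c4(515,266)),("side",(-30,-50,8),c4(364,278)),
("side",(0,37,44),c4(430,93)),("side",(0,-27,44),c4(438,180))][:-2]
x,r=fit(o,[.5,.1,-.1]); print("rest",x.round(4)); print(r.round(1).tolist())
E
```

```text
mixer [ 0.5477 -0.2485  0.2522]
[[0.5, -0.1], [-0.1, 0.2], [-0.9, 1.4], [-1.3, -0.1], [-1.3, -0.4], [-0.8, -0.1], [-0.9, 0.4], [1.6, -0.7], [0.3, -0.1], [1.1, 2.0], [-2.2, 2.9], [0.2, -0.1], [0.2, 1.2]]
rest [ 0.5703  0.1539 -0.1659]
[[-0.3, 0.5], [-0.5, 0.2], [-0.4, -0.2], [0.0, 0.0], [0.5, 0.5], [-0.2, 1.0], [-0.3, 1.4], [0.7, -0.4]]
```

servo_tool([
  {"x":0.8,"y":1,"claw":0},
  {"x":0.8,"y":1,"claw":0},
  {"x":0.8,"y":1,"claw":0},
  {"x":0.8,"y":1,"claw":0},
  {"x":0.8,"y":1,"claw":0},
], newtons=30)

```text
schema error: expected keys claw, x, y, z, ax, ay, az
```

servo_tool([
  {"x":0.8,"y":1,"claw":0},
  {"x":0.8,"y":1,"claw":0},
  {"x":0.8,"y":1,"claw":0},
  {"x":0.8,"y":1,"claw":0},
  {"x":0.8,"y":1,"claw":0},
])

```text
schema error: expected keys claw, x, y, z, ax, ay, az
```

servo_tool([
  {"x":0.8,"y":1,"claw":0},
  {"x":0.8,"y":1,"claw":0},
  {"x":0.8,"y":1,"claw":0},
  {"claw":0},
  {"claw":0},
])

```text
schema error: expected keys claw, x, y, z, ax, ay, az
```

servo_tool([
  {"claw":0,"x":0.8,"y":1,"z":0,"ax":0,"ay":0,"az":0},
  {"claw":0,"x":0.8,"y":1,"z":0,"ax":0,"ay":0,"az":0},
  {"claw":0,"x":0.8,"y":1,"z":0,"ax":0,"ay":0,"az":0},
  {"claw":0,"x":0.8,"y":1,"z":0,"ax":0,"ay":0,"az":0},
  {"claw":0,"x":0.8,"y":1,"z":0,"ax":0,"ay":0,"az":0},
], newtons=30)

```text
clock: 0.65
tcp_pos: [0.2471, -0.4298, 0.248]
orientation: [-0.0, 0.992, 0.128, -0.0]
wrist_force: [1.0, -0.8, 0.6]
finger_gap: 0.0858
```

servo_tool([
  {"claw":0,"x":0.8,"y":1,"z":0,"ax":0,"ay":0,"az":0},
  {"claw":0,"x":0.8,"y":1,"z":0,"ax":0,"ay":0,"az":0},
  {"claw":0,"x":0.8,"y":1,"z":0,"ax":0,"ay":0,"az":0},
  {"claw":0,"x":0.8,"y":1,"z":0,"ax":0,"ay":0,"az":0},
  {"claw":0,"x":0.8,"y":1,"z":0,"ax":0,"ay":0,"az":0},
])

```text
clock: 1.15
tcp_pos: [0.3471, -0.3048, 0.2482]
orientation: [-0.0, 0.992, 0.128, -0.0]
wrist_force: [-0.3, -0.9, 0.4]
finger_gap: 0.0852
```

servo_tool([
  {"claw":0,"x":0.8,"y":1,"z":0,"ax":0,"ay":0,"az":0},
  {"claw":0,"x":0.8,"y":1,"z":0,"ax":0,"ay":0,"az":0},
  {"claw":0,"x":0.8,"y":1,"z":0,"ax":0,"ay":0,"az":0},
  {"claw":0,"x":0,"y":0,"z":0,"ax":0,"ay":0,"az":0},
])

```text
clock: 1.55
tcp_pos: [0.4079, -0.2284, 0.2481]
orientation: [-0.0, 0.991, 0.131, 0.0]
wrist_force: [0.2, -0.6, -0.1]
finger_gap: 0.0856
```

```bash
python3 - <<'E'
from h import *
import cv2
c=env.calibration("wrist"); im=env.read_camera("wrist"); np.save("pics/w1.npy",c["world_to_cam"])
cv2.imwrite("pics/w1.png",im[:,:,::-1])
m=pose([.5477,-.2485,.2522])
L=np.array([(-45,115,67),(55,125,76),(0,66,150),(0,-62,150),(36,85,212),(36,-85,212),(-100,165,60)])/1e3
print(m(L).round(4).tolist()); print(proj("w",m(L),c).round(0).tolist())
E
```

```text
[[0.4754, -0.1484, 0.067], [0.5698, -0.1137, 0.076], [0.5312, -0.1846, 0.15], [0.5632, -0.3085, 0.15], [0.5614, -0.1572, 0.212], [0.6038, -0.3218, 0.212], [0.4097, -0.1137, 0.06]]
[[239.0, 123.0], [214.0, -28.0], [293.0, 35.0], [522.0, 37.0], [231.0, -124.0], [701.0, -118.0], [187.0, 188.0]]
```

View pics/w1.png

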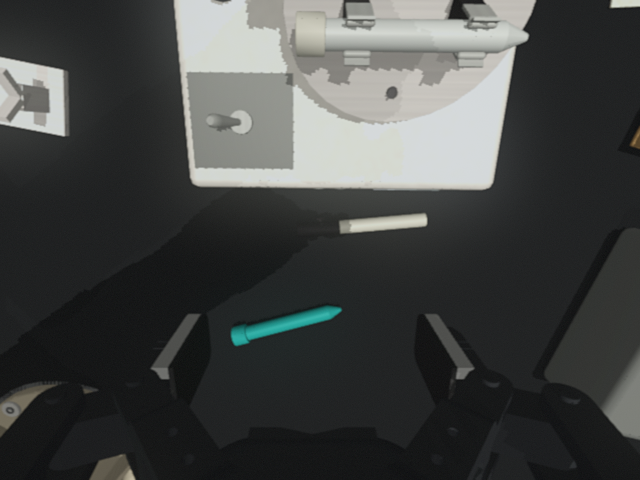

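servo_tool([
  {"claw":0.3,"x":0.9,"y":1,"z":0,"ax":0,"ay":0,"az":0},
  {"claw":0.3,"x":0.9,"y":1,"z":0,"ax":0,"ay":0,"az":0},
  {"claw":0.3,"x":0.9,"y":1,"z":0,"ax":0,"ay":0,"az":0},
  {"claw":0.3,"x":0,"y":0.2,"z":-0.5,"ax":0,"ay":0,"az":0},
  {"claw":0.3,"x":0,"y":0,"z":-0.5,"ax":0,"ay":0,"az":0},
])

```text
clock: 2.1
tcp_pos: [0.4742, -0.1511, 0.2229]
orientation: [0.0, 0.992, 0.129, -0.0]
wrist_force: [-0.8, 0.1, -0.7]
finger_gap: 0.0595
```

servo_tool([
  {"claw":0.3,"x":0.05,"y":0.1,"z":-1,"ax":0,"ay":0,"az":0},
  {"claw":0.3,"x":0,"y":0,"z":-1,"ax":0,"ay":0,"az":0},
  {"claw":0.3,"x":0,"y":0,"z":-1,"ax":0,"ay":0,"az":0},
  {"claw":0.3,"x":0,"y":0,"z":0,"ax":0,"ay":0,"az":0},
])

```text
clock: 2.5
tcp_pos: [0.472, -0.1485, 0.1447]
orientation: [-0.002, 0.992, 0.128, -0.003]
wrist_force: [-1.0, 0.2, -0.1]
finger_gap: 0.0596
```

```bash
python3 - <<'E'
from h import *
import cv2
s=env.get_state();print(s["tcp_pos"],s["wrist_force"])
c=env.calibration("wrist"); im=env.read_camera("wrist")
cv2.imwrite("pics/w2.png",im[:,:,::-1])
im=env.read_camera("side"); cv2.imwrite("pics/s2.png",cv2.resize(im[240:440,280:520,::-1],None,fx=3,fy=3,interpolation=cv2.INTER_CUBIC))
E
```

```text
[ 0.47202307 -0.14851731  0.14467096] [-1.02088288  0.24892568 -0.0763325 ]
```

View pics/w2.png

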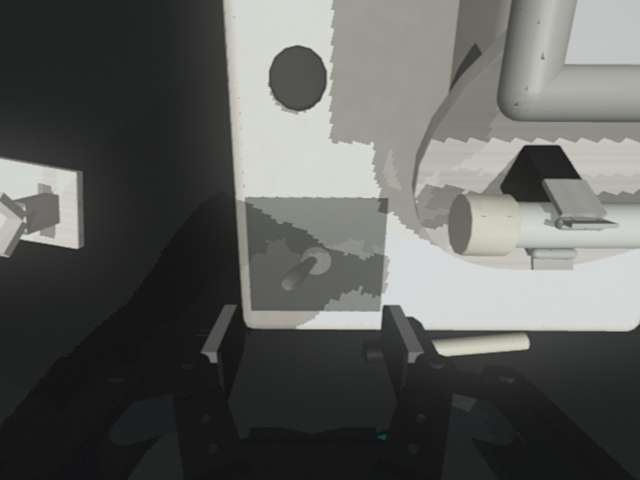

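View pics/s2.png

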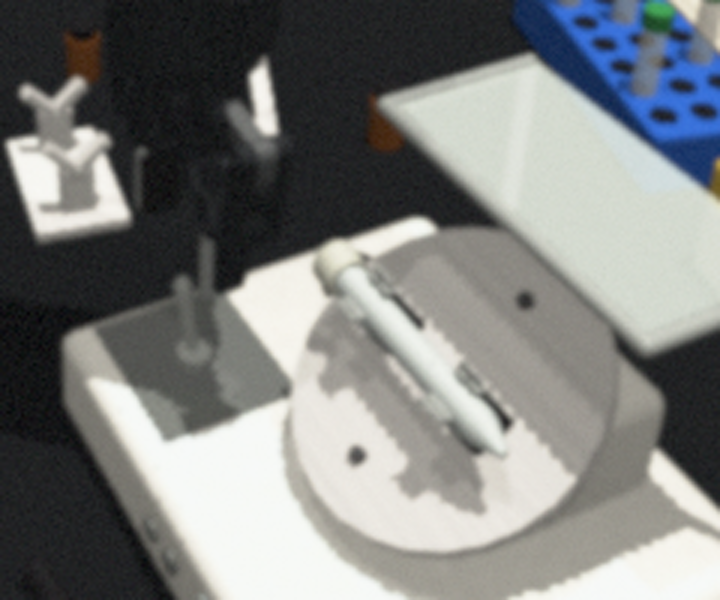

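```bash
python3 - <<'E'
from h import *
c=env.calibration("wrist")
m=pose([.5477,-.2485,.2522])
L=np.array([(-45,115,67),(55,125,76),(0,66,150),(36,85,212)])/1e3
print(proj("w",m(L),c).round(0).tolist())
o=[("w",L[0]*1e3,(316,261)),("w",L[1]*1e3,(297,77)),("w",L[2]*1e3,(462,223))]
print(fit(o,[.55,-.25,.25],{"w":c}))
E
```

```text
[[311.0, 263.0], [292.0, 86.0], [445.0, 227.0], [489.0, 113.0]]
(array([ 0.55008298, -0.25186532,  0.24761913]), array([[ 0.66309965, -1.45461432],
       [ 2.67499431,  4.48809416],
       [-5.60279618, -0.50350513]]))
```

servo_tool([
  {"claw":0.3,"x":0,"y":-0.06,"z":-1,"ax":0,"ay":0,"az":0},
  {"claw":0.3,"x":0,"y":0,"z":-0.8,"ax":0,"ay":0,"az":0},
  {"claw":0.3,"x":0,"y":0,"z":0,"ax":0,"ay":0,"az":0},
  {"claw":0.5,"x":0,"y":0,"z":0,"ax":0,"ay":0,"az":0},
])

```text
clock: 3.0
tcp_pos: [0.4758, -0.1507, 0.1046]
orientation: [0.0, 0.992, 0.128, 0.0]
wrist_force: [-0.1, 1.0, 0.6]
finger_gap: 0.047
```

```bash
python3 - <<'E'
from h import *
import cv2
s=env.get_state();print(s["tcp_pos"],s["wrist_force"],s["finger_gap"])
c=env.calibration("wrist"); im=env.read_camera("wrist")
cv2.imwrite("pics/w3.png",im[:,:,::-1])
m=pose([.5477,-.2485,.2522])
L=np.array([(-45,115,67),(55,125,76),(0,66,150),(36,85,212)])/1e3
print(proj("w",m(L),c).round(0).tolist())
E
```

```text
[ 0.47577031 -0.15067032  0.10457519] [-0.06976788  0.9640311   0.5587918 ] 0.04699785489925898
[[307.0, 295.0], [282.0, 76.0], [500.0, 276.0], [859.0, 89.0]]
```

View pics/w3.png

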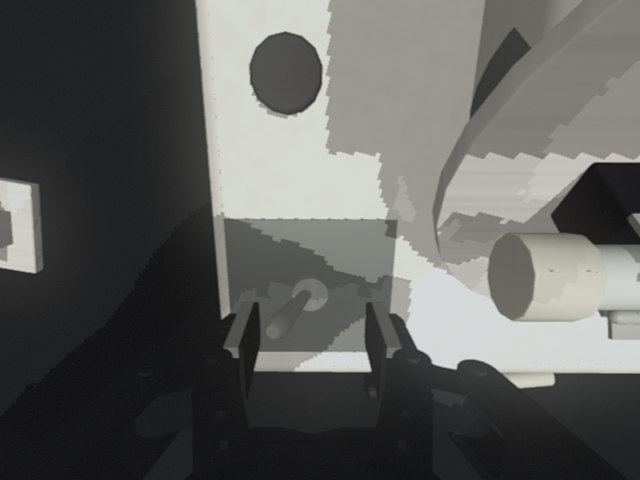

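servo_tool([
  {"claw":0.5,"x":0,"y":0,"z":-0.2,"ax":0,"ay":0,"az":0},
  {"claw":0.65,"x":0,"y":0,"z":0,"ax":0,"ay":0,"az":0},
  {"claw":0.75,"x":0,"y":0,"z":0,"ax":0,"ay":0,"az":0},
  {"claw":0.84,"x":0,"y":0,"z":0,"ax":0,"ay":0,"az":0},
  {"claw":0.84,"x":0,"y":0,"z":0,"ax":0,"ay":0,"az":0},
], newtons=20)

```text
clock: 3.55
tcp_pos: [0.4756, -0.1504, 0.0986]
orientation: [0.001, 0.992, 0.129, 0.0]
wrist_force: [-0.5, 0.8, -0.8]
finger_gap: 0.0142
```

```bash
python3 - <<'E'
from h import *
import cv2
s=env.get_state();print(s["tcp_pos"],s["wrist_force"],s["finger_gap"])
im=env.read_camera("wrist")
cv2.imwrite("pics/w4.png",im[:,:,::-1])
E
```

```text
[ 0.47563371 -0.15040612  0.09858003] [-0.53551767  0.75619825 -0.84793692] 0.014150285076642562
```

View pics/w4.png

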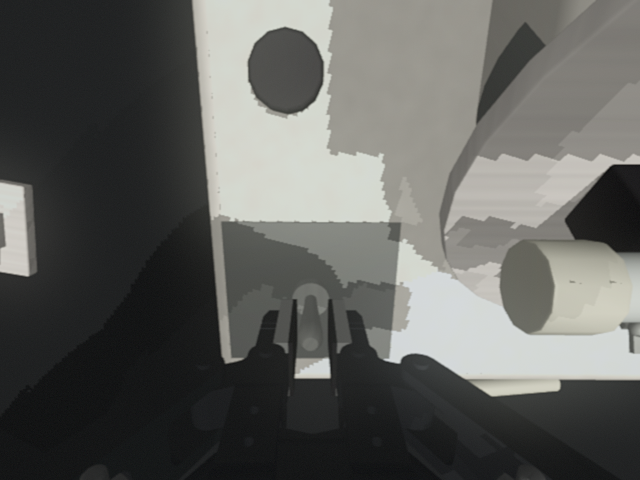

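servo_tool([
  {"claw":0.5,"x":0,"y":0,"z":0,"ax":0,"ay":0,"az":0},
  {"claw":0.5,"x":0,"y":0,"z":0.2,"ax":0,"ay":0,"az":0},
  {"claw":0.5,"x":0,"y":0,"z":1,"ax":0,"ay":0,"az":0},
  {"claw":0.5,"x":0,"y":0,"z":1,"ax":0,"ay":0,"az":0},
  {"claw":0.5,"x":0,"y":0,"z":1,"ax":0,"ay":0,"az":0},
], newtons=40)

```text
clock: 4.1
tcp_pos: [0.4752, -0.1501, 0.1794]
orientation: [0.0, 0.992, 0.128, -0.0]
wrist_force: [-0.4, 0.7, -0.5]
finger_gap: 0.0426
```

```bash
cat >> h.py <<'E'
def tgt_R(yaw,tilt=35):
    a=np.radians(tilt); M=R.from_euler('z',yaw).as_matrix()
    X=np.array([0,1,0.]);Y=np.array([np.cos(a),0,np.sin(a)]);Z=np.cross(X,Y)
    return R.from_matrix(M@np.stack([X,Y,Z],1))
def need(pos,Rt):
    s=env.get_state(); q=s["orientation"]; Rc=R.from_quat([q[1],q[2],q[3],q[0]])
    rv=np.degrees((Rt*Rc.inv()).as_rotvec()); d=(np.array(pos)-s["tcp_pos"])
    print("tcp",s["tcp_pos"].round(4),"shift units",(d/.025).round(2),"turn units",(rv/8).round(2),"deg",np.linalg.norm(rv).round(1),"gap",s["finger_gap"].round(4),"F",s["wrist_force"].round(1),"t",s["clock"])
    return d,rv
E
python3 - <<'E'
from h import *
import cv2
im=env.read_camera("wrist"); cv2.imwrite("pics/w5.png",im[:,:,::-1])
m=pose([.548,-.249,.252]); n=np.array([-.574,0,.819])
Rt=tgt_R(.252); print(Rt.as_matrix().round(3))
for d in(.12,.1,0): print(d,m(np.array([0,0,.15])+d*n))
need(m(np.array([0,0,.15])+.1*n)[0],Rt); print(env.get_state()["joint_pos"])
E
```

```text
[[-0.249  0.793  0.555]
 [ 0.968  0.204  0.143]
 [-0.     0.574 -0.819]]
0.12 [[ 0.48129553 -0.26617463  0.24828   ]]
0.1 [[ 0.49241294 -0.26331219  0.2319    ]]
0 [[ 0.548 -0.249  0.15 ]]Traceback (most recent call last):
  File "<stdin>", line 7, in <module>
  File "h.py", line 22, in need
    print("tcp",s["tcp_pos"].round(4),"shift units",(d/.025).round(2),"turn units",(rv/8).round(2),"deg",np.linalg.norm(rv).round(1),"gap",s["finger_gap"].round(4),"F",s["wrist_force"].round(1),"t",s["clock"])
                                                                                                                                           ^^^^^^^^^^^^^^^^^^^^^
AttributeError: 'float' object has no attribute 'round'
```

View pics/w5.png

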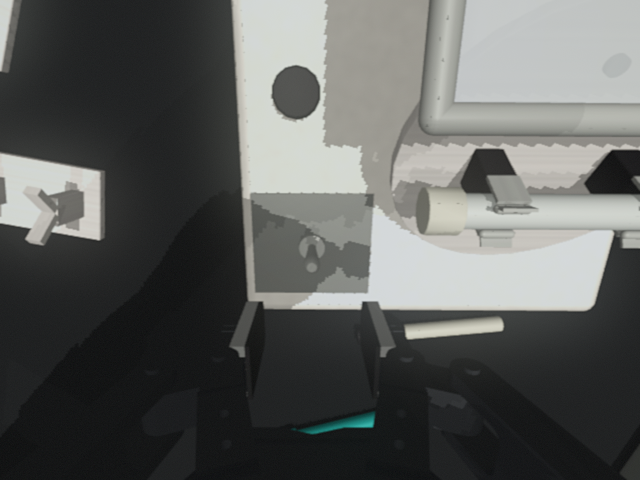

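The picture shows the lever standing upright at (312,255), in line with its nut at (312,245), so the switch is at off. Next I turn for the tube.

```bash
sed -i 's/s\["finger_gap"\].round(4)/round(float(s["finger_gap"]),4)/' h.py
python3 - <<'E'
from h import *
m=pose([.548,-.249,.252]); n=np.array([-.574,0,.819])
need(m(np.array([0,0,.15])+.12*n)[0],tgt_R(.252)); print(env.get_state()["joint_pos"])
E
```

```text
tcp [ 0.4772 -0.1511  0.1837] shift units [ 0.16 -4.6   2.58] turn units [-2.46 -4.13 10.82] deg 94.7 gap 0.0429 F [ 2.3 -0.   3. ] t 4.15
[-4.66932454e-01  1.95417148e-01 -2.70843383e-01  1.09822838e+00
 -2.40623944e-04  2.41691640e+00]
```

servo_tool([
  {"claw":0.5,"x":-0.3,"y":0,"z":1,"ax":0,"ay":0,"az":0},
  {"claw":0.5,"x":-0.3,"y":-0.5,"z":1,"ax":-0.2,"ay":-0.34,"az":0.9},
  {"claw":0.5,"x":-0.3,"y":-0.5,"z":1,"ax":-0.2,"ay":-0.34,"az":0.9},
  {"claw":0.5,"x":-0.3,"y":-0.5,"z":1,"ax":-0.2,"ay":-0.34,"az":0.9},
  {"claw":0.5,"x":0,"y":-0.6,"z":0,"ax":-0.2,"ay":-0.34,"az":0.9},
])

```text
clock: 4.65
tcp_pos: [0.4463, -0.2037, 0.2828]
orientation: [0.071, 0.921, 0.372, 0.088]
wrist_force: [0.4, -0.3, 0.7]
finger_gap: 0.0426
```

servo_tool([
  {"claw":0.5,"x":0,"y":-0.6,"z":0,"ax":-0.2,"ay":-0.34,"az":0.9},
  {"claw":0.5,"x":0,"y":-0.6,"z":0,"ax":-0.2,"ay":-0.34,"az":0.9},
  {"claw":0.5,"x":0,"y":-0.6,"z":0,"ax":-0.2,"ay":-0.34,"az":0.9},
  {"claw":0.5,"x":0,"y":-0.6,"z":0,"ax":-0.2,"ay":-0.34,"az":0.9},
  {"claw":0.5,"x":0,"y":0,"z":0,"ax":-0.2,"ay":-0.34,"az":0.9},
])

```text
clock: 5.15
tcp_pos: [0.4453, -0.2641, 0.2789]
orientation: [0.144, 0.739, 0.632, 0.184]
wrist_force: [0.9, 0.4, 0.6]
finger_gap: 0.0427
```

servo_tool([
  {"claw":0.5,"x":0,"y":0,"z":0,"ax":-0.2,"ay":-0.34,"az":0.9},
  {"claw":0.5,"x":0,"y":0,"z":0,"ax":-0.2,"ay":-0.34,"az":0.9},
  {"claw":0.5,"x":0,"y":0,"z":0,"ax":0,"ay":0,"az":0},
  {"claw":0.5,"x":0,"y":0,"z":0,"ax":0,"ay":0,"az":0},
])

```text
clock: 5.55
tcp_pos: [0.4451, -0.2629, 0.2783]
orientation: [0.168, 0.643, 0.715, 0.217]
wrist_force: [-0.1, 1.0, 0.3]
finger_gap: 0.0424
```

```bash
python3 - <<'E'
from h import *
import cv2
m=pose([.548,-.249,.252]); n=np.array([-.574,0,.819])
need(m(np.array([0,0,.15])+.12*n)[0],tgt_R(.252)); print(env.get_state()["joint_pos"])
c=env.calibration("wrist"); im=env.read_camera("wrist"); cv2.imwrite("pics/w6.png",im[:,:,::-1])
L=np.array([(-45,115,67),(0,0,150),(0,66,150),(0,-62,150),(36,85,212),(36,-85,212)])/1e3
print(proj("w",m(L),c).round(0).tolist())
E
```

```text
tcp [ 0.4451 -0.2629  0.2783] shift units [ 1.45 -0.13 -1.2 ] turn units [-0.2  -0.44  0.97] deg 8.7 gap 0.0424 F [-0.1  1.   0.3] t 5.55
[-0.96453122 -0.05714358 -0.42649756  0.9484016   0.50069068  0.5666696 ]
[[224.0, 104.0], [336.0, 233.0], [326.0, 154.0], [343.0, 297.0], [419.0, 117.0], [425.0, 332.0]]
```

View pics/w6.png

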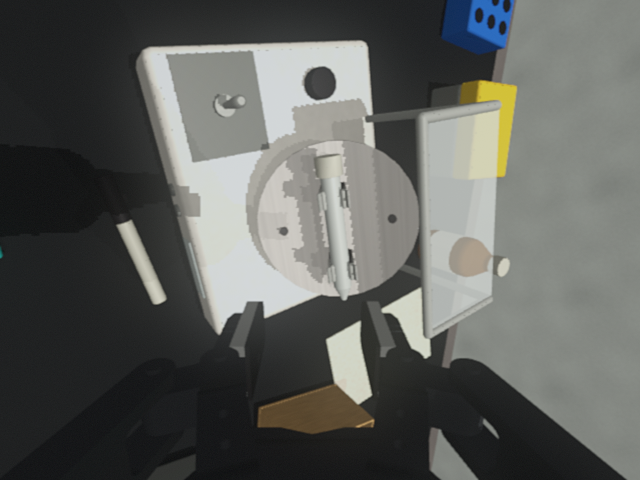

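servo_tool([
  {"claw":0.5,"x":0.5,"y":-0.1,"z":-0.4,"ax":-0.2,"ay":-0.44,"az":0.9},
  {"claw":0.5,"x":0.5,"y":0,"z":-0.4,"ax":0,"ay":0,"az":0.07},
  {"claw":0.5,"x":0.45,"y":0,"z":-0.4,"ax":0,"ay":0,"az":0},
  {"claw":0.5,"x":0,"y":0,"z":0,"ax":0,"ay":0,"az":0},
  {"claw":0.5,"x":0,"y":0,"z":0,"ax":0,"ay":0,"az":0},
])

```text
clock: 6.1
tcp_pos: [0.4817, -0.2643, 0.2485]
orientation: [0.184, 0.583, 0.755, 0.238]
wrist_force: [-0.2, 0.4, -0.4]
finger_gap: 0.0428
```

```bash
python3 - <<'E'
from h import *
import cv2
m=pose([.548,-.249,.252]); n=np.array([-.574,0,.819])
c=env.calibration("wrist"); need(m(np.array([0,0,.15])+.04*n)[0],tgt_R(.252)); 
im=env.read_camera("wrist"); cv2.imwrite("pics/w7.png",im[:,:,::-1])
L=np.array([(-45,115,67),(0,0,150),(0,66,150),(0,-62,150),(36,85,212),(36,-85,212)])/1e3
print(proj("w",m(L),c).round(0).tolist())
E
```

```text
tcp [ 0.4817 -0.2643  0.2485] shift units [ 1.76  0.38 -2.63] turn units [ 0.01  0.   -0.03] deg 0.3 gap 0.0428 F [-0.2  0.4 -0.4] t 6.1
[[197.0, 83.0], [310.0, 248.0], [310.0, 155.0], [310.0, 323.0], [423.0, 125.0], [400.0, 373.0]]
```

View pics/w7.png

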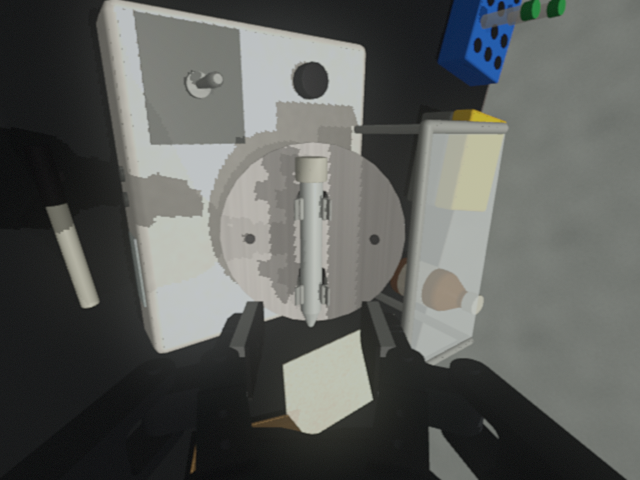

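servo_tool([
  {"claw":0.5,"x":0.6,"y":0.13,"z":-0.87,"ax":0,"ay":0,"az":0},
  {"claw":0.5,"x":0.6,"y":0.13,"z":-0.87,"ax":0,"ay":0,"az":0},
  {"claw":0.5,"x":0.58,"y":0.12,"z":-0.87,"ax":0,"ay":0,"az":0},
  {"claw":0.5,"x":0,"y":0,"z":0,"ax":0,"ay":0,"az":0},
  {"claw":0.5,"x":0,"y":0,"z":0,"ax":0,"ay":0,"az":0},
])

```text
clock: 6.65
tcp_pos: [0.5259, -0.2553, 0.1836]
orientation: [0.184, 0.583, 0.755, 0.238]
wrist_force: [1.0, -0.2, 0.7]
finger_gap: 0.0425
```

```bash
python3 - <<'E'
from h import *
import cv2
m=pose([.548,-.249,.252]); n=np.array([-.574,0,.819])
c=env.calibration("wrist"); need(m(np.array([0,0,.15]))[0],tgt_R(.252)); 
im=env.read_camera("wrist"); cv2.imwrite("pics/w8.png",im[:,:,::-1])
L=np.array([(-45,115,67),(0,0,150),(0,66,150),(0,-62,150),(36,85,212),(36,-85,212)])/1e3
print(proj("w",m(L),c).round(0).tolist())
im=env.read_camera("side"); cv2.imwrite("pics/s8.png",cv2.resize(im[200:440,280:560,::-1],None,fx=2.5,fy=2.5,interpolation=cv2.INTER_CUBIC))
E
```

```text
tcp [ 0.5259 -0.2553  0.1836] shift units [ 0.89  0.25 -1.34] turn units [ 0.01  0.   -0.03] deg 0.3 gap 0.0425 F [ 1.  -0.2  0.7] t 6.65
[[152.0, 59.0], [310.0, 292.0], [310.0, 161.0], [310.0, 391.0], [490.0, 114.0], [437.0, 469.0]]
```

View pics/w8.png

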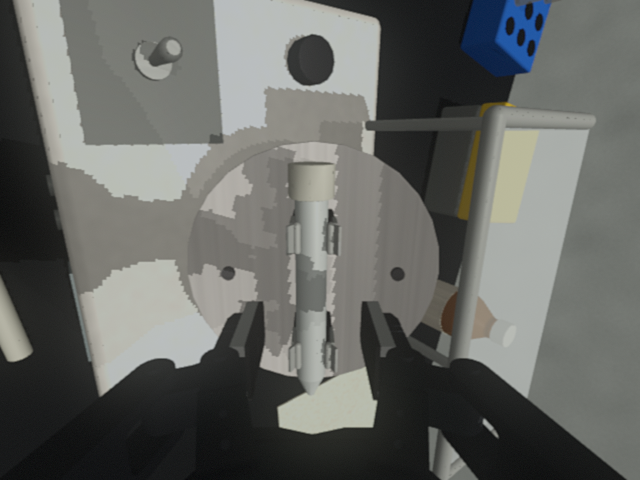

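View pics/s8.png

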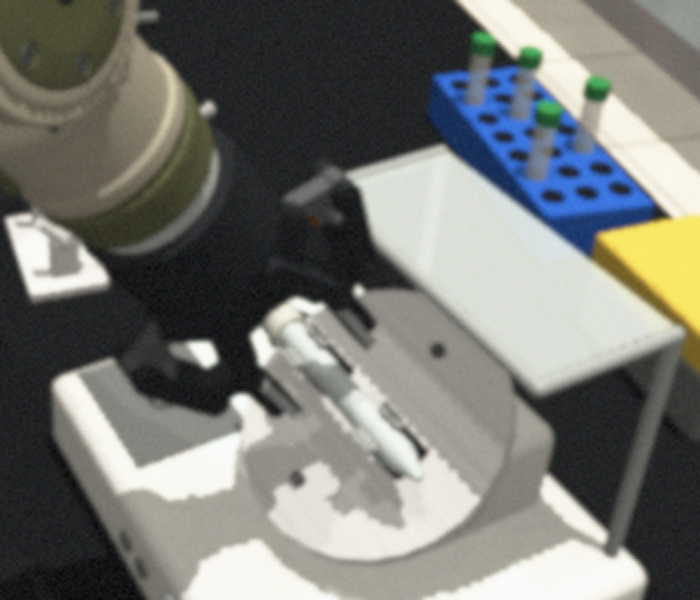

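servo_tool([
  {"claw":0.62,"x":0,"y":0,"z":0,"ax":0,"ay":0,"az":0},
  {"claw":0.62,"x":0.3,"y":0.09,"z":-0.44,"ax":0,"ay":0,"az":0},
  {"claw":0.62,"x":0.3,"y":0.09,"z":-0.44,"ax":0,"ay":0,"az":0},
])

```text
clock: 7.05
tcp_pos: [0.5415, -0.2522, 0.1626]
orientation: [0.186, 0.583, 0.755, 0.237]
wrist_force: [0.4, -0.1, -0.1]
finger_gap: 0.0323
```

servo_tool([
  {"claw":0.62,"x":0.3,"y":0.08,"z":-0.44,"ax":0,"ay":0,"az":0},
  {"claw":0.62,"x":0,"y":0,"z":0,"ax":0,"ay":0,"az":0},
])

```text
clock: 7.25
tcp_pos: [0.5483, -0.2488, 0.1496]
orientation: [0.184, 0.583, 0.755, 0.238]
wrist_force: [-0.1, 0.2, 0.5]
finger_gap: 0.0326
```

```bash
python3 - <<'E'
from h import *
import cv2
m=pose([.548,-.249,.252]); n=np.array([-.574,0,.819])
c=env.calibration("wrist"); need(m(np.array([0,0,.15]))[0],tgt_R(.252)); 
im=env.read_camera("wrist"); cv2.imwrite("pics/w9.png",im[:,:,::-1])
im=env.read_camera("side"); cv2.imwrite("pics/s9.png",cv2.resize(im[200:440,280:560,::-1],None,fx=2.5,fy=2.5,interpolation=cv2.INTER_CUBIC))
E
```

```text
tcp [ 0.5483 -0.2488  0.1496] shift units [-0.01 -0.01  0.02] turn units [ 0.    0.   -0.03] deg 0.2 gap 0.0326 F [-0.1  0.2  0.5] t 7.25
```

View pics/w9.png

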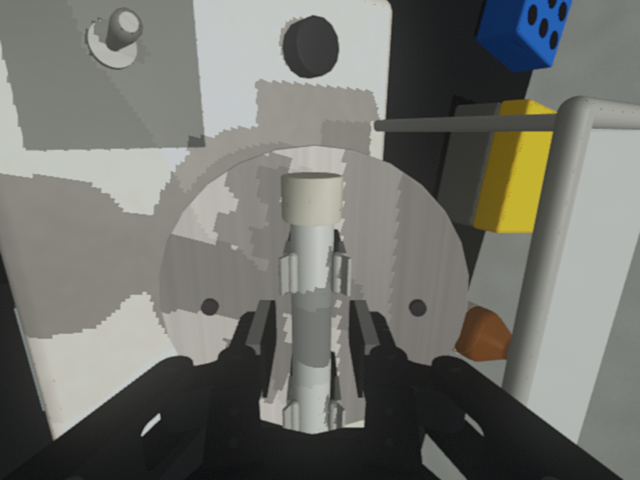

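View pics/s9.png

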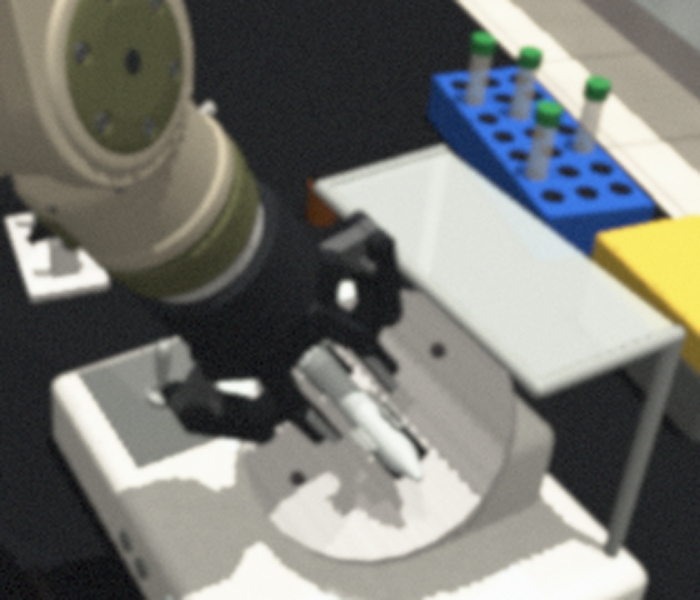

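servo_tool([
  {"claw":0.8,"x":0,"y":0,"z":0,"ax":0,"ay":0,"az":0},
  {"claw":1,"x":0,"y":0,"z":0,"ax":0,"ay":0,"az":0},
  {"claw":1,"x":0,"y":0,"z":0,"ax":0,"ay":0,"az":0},
  {"claw":1,"x":0,"y":0,"z":0,"ax":0,"ay":0,"az":0},
], newtons=40)

```text
clock: 7.75
tcp_pos: [0.5487, -0.2497, 0.1512]
orientation: [0.185, 0.583, 0.755, 0.238]
wrist_force: [-5.3, -0.7, 6.0]
finger_gap: 0.0144
```

```bash
python3 - <<'E'
from h import *
import cv2
m=pose([.548,-.249,.252]); n=np.array([-.574,0,.819])
c=env.calibration("wrist"); need(m(np.array([0,0,.15])+.06*n)[0],tgt_R(.252)); 
im=env.read_camera("wrist"); cv2.imwrite("pics/w10.png",im[:,:,::-1])
E
```

```text
tcp [ 0.5487 -0.2497  0.1512] shift units [-1.36 -0.32  1.92] turn units [ 0.02  0.01 -0.02] deg 0.3 gap 0.0144 F [-5.3 -0.7  6. ] t 7.75
```

View pics/w10.png

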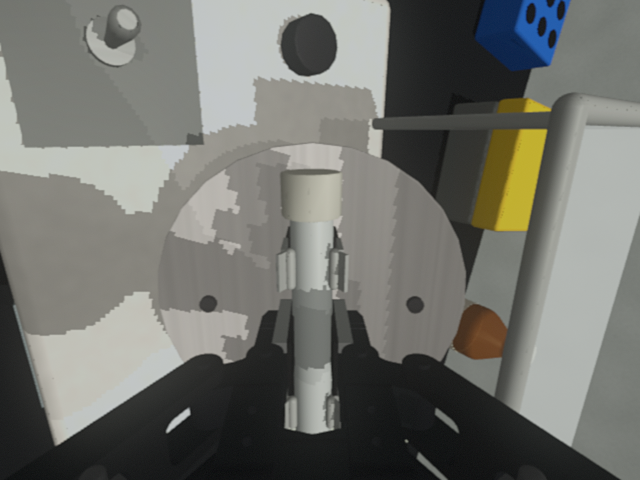

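servo_tool([
  {"claw":1,"x":-0.11,"y":-0.03,"z":0.16,"ax":0,"ay":0,"az":0},
  {"claw":1,"x":-0.11,"y":-0.03,"z":0.16,"ax":0,"ay":0,"az":0},
  {"claw":1,"x":-0.22,"y":-0.06,"z":0.33,"ax":0,"ay":0,"az":0},
  {"claw":1,"x":-0.22,"y":-0.06,"z":0.33,"ax":0,"ay":0,"az":0},
])

```text
clock: 8.2
tcp_pos: [0.5317, -0.2534, 0.1748]
orientation: [0.184, 0.583, 0.755, 0.238]
wrist_force: [-0.3, 1.1, 0.1]
finger_gap: 0.0147
```

servo_tool([
  {"claw":1,"x":-0.33,"y":-0.09,"z":0.49,"ax":0,"ay":0,"az":0},
  {"claw":1,"x":-0.33,"y":-0.09,"z":0.49,"ax":0,"ay":0,"az":0},
  {"claw":1,"x":-0.33,"y":-0.09,"z":0.49,"ax":0,"ay":0,"az":0},
  {"claw":1,"x":0,"y":0,"z":0,"ax":0,"ay":0,"az":0},
])

```text
clock: 8.6
tcp_pos: [0.5072, -0.2616, 0.2136]
orientation: [0.186, 0.583, 0.755, 0.237]
wrist_force: [-0.2, -0.2, -0.9]
finger_gap: 0.0147
```

```bash
python3 - <<'E'
from h import *
import cv2
m=pose([.548,-.249,.252]); n=np.array([-.574,0,.819])
need(pose([.5703,.1539,-.1659])(np.array([0,0,.20]))[0],tgt_R(-.1659,0)); 
im=env.read_camera("wrist"); cv2.imwrite("pics/w11.png",im[:,:,::-1])
im=env.read_camera("side"); cv2.imwrite("pics/s11.png",cv2.resize(im[200:440,280:560,::-1],None,fx=2.5,fy=2.5,interpolation=cv2.INTER_CUBIC))
E
```

```text
tcp [ 0.5072 -0.2616  0.2136] shift units [ 2.52 16.62 -0.55] turn units [-0.16  4.42 -2.93] deg 42.4 gap 0.0147 F [-0.2 -0.2 -0.9] t 8.6
```

View pics/w11.png

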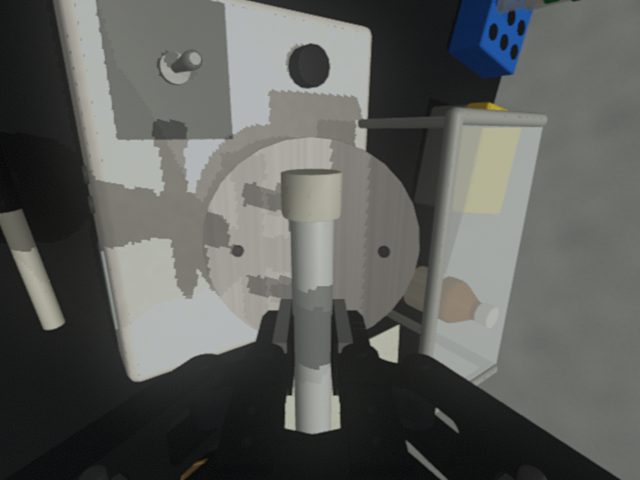

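View pics/s11.png

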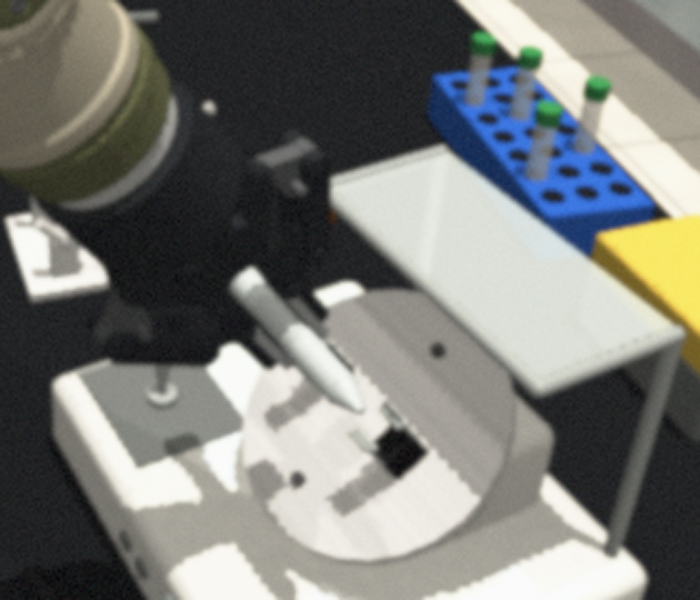

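servo_tool([
  {"claw":1,"x":-0.3,"y":0,"z":0.7,"ax":0,"ay":0,"az":0},
  {"claw":1,"x":-0.2,"y":0.5,"z":0.7,"ax":0,"ay":0,"az":0},
  {"claw":1,"x":0,"y":1,"z":0,"ax":0,"ay":0,"az":0},
  {"claw":1,"x":0,"y":1,"z":0,"ax":0,"ay":0,"az":0},
  {"claw":1,"x":0,"y":1,"z":0,"ax":0,"ay":0,"az":0},
])

```text
clock: 9.2
tcp_pos: [0.4946, -0.1717, 0.2455]
orientation: [0.184, 0.583, 0.755, 0.238]
wrist_force: [0.4, 0.5, -0.7]
finger_gap: 0.0147
```

servo_tool([
  {"claw":1,"x":0,"y":1,"z":0,"ax":0,"ay":0,"az":0},
  {"claw":1,"x":0,"y":1,"z":0,"ax":0,"ay":0,"az":0},
  {"claw":1,"x":0,"y":1,"z":0,"ax":0,"ay":0,"az":0},
  {"claw":1,"x":0,"y":1,"z":0,"ax":-0.03,"ay":0.74,"az":-0.49},
  {"claw":1,"x":0.3,"y":1,"z":0,"ax":-0.03,"ay":0.74,"az":-0.49},
])

```text
clock: 9.7
tcp_pos: [0.5004, -0.0468, 0.2454]
orientation: [0.123, 0.655, 0.728, 0.158]
wrist_force: [1.1, -0.4, -0.1]
finger_gap: 0.0144
```

servo_tool([
  {"claw":1,"x":0.3,"y":1,"z":0,"ax":-0.03,"ay":0.74,"az":-0.49},
  {"claw":1,"x":0.4,"y":1,"z":0,"ax":-0.03,"ay":0.74,"az":-0.49},
  {"claw":1,"x":0.4,"y":1,"z":0,"ax":-0.03,"ay":0.74,"az":-0.49},
  {"claw":1,"x":0.4,"y":1,"z":0,"ax":-0.03,"ay":0.74,"az":-0.49},
  {"claw":1,"x":0.4,"y":1,"z":0,"ax":0,"ay":0,"az":0},
])

```text
clock: 10.2
tcp_pos: [0.5516, 0.0789, 0.2434]
orientation: [-0.004, 0.764, 0.645, -0.004]
wrist_force: [0.6, -0.3, -1.1]
finger_gap: 0.0143
```

```bash
python3 - <<'E'
from h import *
need(pose([.5703,.1539,-.1659])(np.array([0,0,.17]))[0],tgt_R(-.1659,0)); print(env.get_state()["joint_pos"])
E
```

```text
tcp [0.5516 0.0789 0.2434] shift units [ 0.75  3.   -2.94] turn units [-0.01 -0.08  0.02] deg 0.6 gap 0.0143 F [ 0.6 -0.3 -1.1] t 10.2
[-2.45226810e-03  2.88659294e-01  1.85960281e-04  1.29311630e+00
  1.04390757e-03  1.73669060e+00]
```

servo_tool([
  {"claw":1,"x":0.25,"y":1,"z":-0.4,"ax":0,"ay":-0.08,"az":0.02},
  {"claw":1,"x":0.25,"y":1,"z":-0.4,"ax":0,"ay":0,"az":0},
  {"claw":1,"x":0.25,"y":1,"z":-0.4,"ax":0,"ay":0,"az":0},
  {"claw":1,"x":0,"y":0,"z":0,"ax":0,"ay":0,"az":0},
  {"claw":1,"x":0,"y":0,"z":0,"ax":0,"ay":0,"az":0},
])

```text
clock: 10.7
tcp_pos: [0.568, 0.1528, 0.215]
orientation: [0.001, 0.762, 0.647, 0.002]
wrist_force: [0.0, -0.3, -0.1]
finger_gap: 0.0143
```

```bash
python3 - <<'E'
from h import *
import cv2
r=pose([.5703,.1539,-.1659])
need(r(np.array([0,0,.1]))[0],tgt_R(-.1659,0))
c=env.calibration("wrist")
L=np.array([(30,50,8),(30,-50,8),(-30,-50,8),(-30,50,8),(21,37,61),(-21,37,61),(21,27,61),(-21,27,61),(0,37,44),(21,-27,61),(-21,-27,61)])/1e3
print(proj("w",r(L),c).round(0).tolist())
im=env.read_camera("wrist"); cv2.imwrite("pics/w12.png",im[:,:,::-1])
im=env.read_camera("side"); cv2.imwrite("pics/s12.png",cv2.resize(im[150:350,250:450,::-1],None,fx=3,fy=3,interpolation=cv2.INTER_CUBIC))
E
```

```text
tcp [0.568  0.1528 0.215 ] shift units [ 0.09  0.04 -4.6 ] turn units [-0.01  0.03 -0.02] deg 0.3 gap 0.0143 F [ 0.  -0.3 -0.1] t 10.7
[[346.0, 164.0], [343.0, 265.0], [283.0, 265.0], [281.0, 163.0], [341.0, 186.0], [288.0, 186.0], [341.0, 199.0], [288.0, 199.0], [314.0, 183.0], [339.0, 262.0], [289.0, 262.0]]
```

View pics/w12.png

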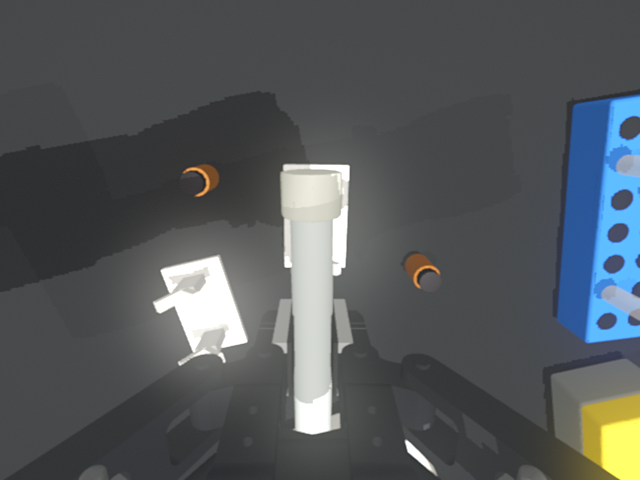

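View pics/s12.png

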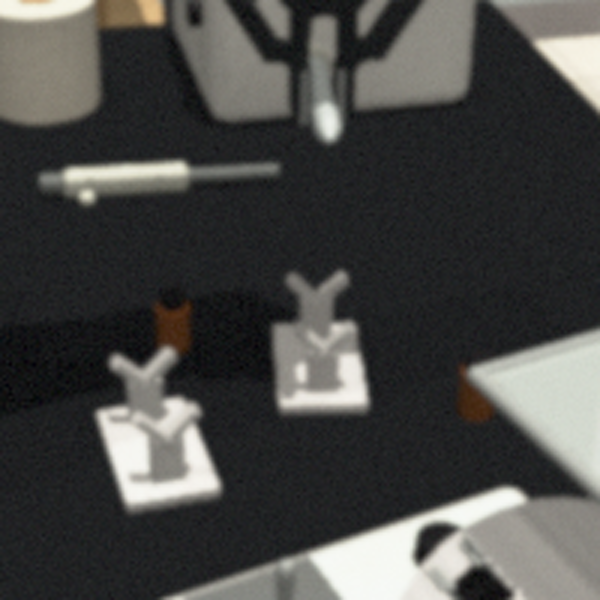

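```bash
python3 - <<'E'
from h import *
import cv2
im=cv2.imread("pics/w12.png"); 
cv2.imwrite("pics/c12.png",cv2.resize(im[150:280,265:365],None,fx=6,fy=6,interpolation=cv2.INTER_CUBIC)[:600] if 0 else cv2.resize(im[155:275,265:365],None,fx=5,fy=5,interpolation=cv2.INTER_CUBIC))
c=env.calibration("wrist"); s=env.get_state(); q=s["orientation"]; Rc=R.from_quat([q[1],q[2],q[3],q[0]])
P=[s["tcp_pos"]+Rc.apply([x,0,.0007]) for x in (.066,.05,0,-.062)]
print(proj("w",np.array(P),c).round(1).tolist())
for row in (300,340,230,245):
    print(row, im[row,285:345:1].mean(1).astype(int).tolist())
E
```

```text
[[312.7, 170.5], [312.7, 214.9], [312.7, 334.1], [312.7, 450.9]]
300 [162, 162, 161, 162, 161, 160, 156, 167, 185, 191, 195, 198, 201, 203, 205, 207, 209, 209, 211, 212, 212, 214, 214, 214, 214, 215, 215, 215, 215, 215, 214, 214, 213, 213, 212, 212, 210, 210, 208, 207, 205, 203, 201, 198, 194, 191, 182, 159, 139, 155, 160, 160, 159, 160, 159, 159, 159, 159, 159, 146]
340 [158, 142, 106, 85, 84, 84, 83, 77, 98, 154, 189, 196, 198, 200, 203, 205, 206, 208, 209, 210, 211, 211, 213, 213, 213, 214, 214, 214, 214, 214, 213, 213, 212, 212, 212, 211, 210, 208, 207, 205, 204, 201, 198, 196, 191, 165, 100, 68, 72, 74, 73, 75, 97, 134, 154, 156, 154, 154, 155, 154]
230 [224, 228, 226, 226, 221, 203, 186, 187, 193, 197, 200, 203, 205, 207, 208, 209, 211, 212, 213, 214, 214, 216, 216, 216, 218, 218, 218, 218, 218, 218, 217, 217, 216, 216, 214, 214, 213, 212, 211, 210, 209, 207, 204, 202, 200, 196, 188, 207, 255, 255, 255, 255, 255, 255, 255, 255, 255, 255, 255, 255]
245 [218, 226, 224, 225, 225, 212, 192, 187, 192, 196, 199, 202, 204, 206, 208, 209, 210, 212, 213, 214, 215, 215, 216, 216, 217, 217, 217, 217, 218, 217, 217, 217, 216, 215, 215, 214, 213, 212, 210, 209, 208, 206, 205, 201, 199, 194, 190, 218, 255, 255, 255, 255, 255, 255, 255, 255, 255, 255, 255, 255]
```

View pics/c12.png

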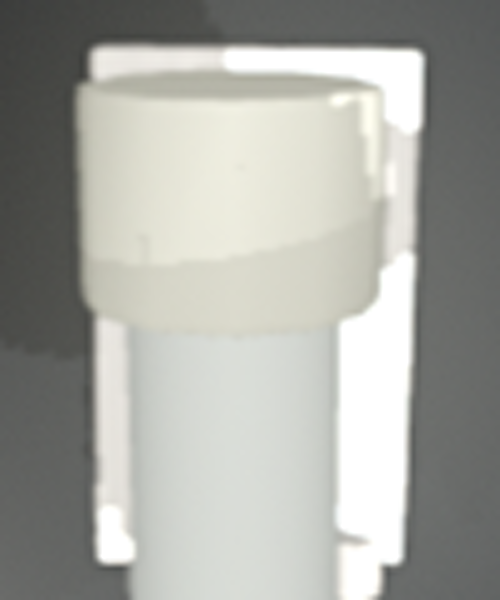

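servo_tool([
  {"claw":1,"x":0.14,"y":0,"z":-1,"ax":0,"ay":0.03,"az":0},
  {"claw":1,"x":0,"y":0,"z":-1,"ax":0,"ay":0,"az":0},
  {"claw":1,"x":0,"y":0,"z":-1,"ax":0,"ay":0,"az":0},
  {"claw":1,"x":0,"y":0,"z":-0.6,"ax":0,"ay":0,"az":0},
  {"claw":1,"x":0,"y":0,"z":0,"ax":0,"ay":0,"az":0},
])

```text
clock: 11.3
tcp_pos: [0.5705, 0.151, 0.1244]
orientation: [-0.001, 0.763, 0.646, -0.0]
wrist_force: [-0.1, 0.1, -0.9]
finger_gap: 0.0142
```

```bash
python3 - <<'E'
from h import *
import cv2
r=pose([.5703,.1539,-.1659])
need(r(np.array([0,0,.0557]))[0],tgt_R(-.1659,0))
c=env.calibration("wrist")
L=np.array([(30,50,8),(30,-50,8),(-30,-50,8),(-30,50,8),(21,37,61),(-21,37,61),(21,27,61),(-21,27,61)])/1e3
print(proj("w",r(L),c).round(1).tolist())
im=env.read_camera("wrist"); cv2.imwrite("pics/w13.png",im[:,:,::-1])
cv2.imwrite("pics/c13.png",cv2.resize(im[100:250,250:380,::-1],None,fx=4,fy=4,interpolation=cv2.INTER_CUBIC))
im=env.read_camera("side"); cv2.imwrite("pics/s13.png",cv2.resize(im[170:320,280:430,::-1],None,fx=4,fy=4,interpolation=cv2.INTER_CUBIC))
E
```

```text
tcp [0.5705 0.151  0.1244] shift units [-0.01  0.12 -2.75] turn units [-0.01 -0.01  0.01] deg 0.1 gap 0.0142 F [-0.1  0.1 -0.9] t 11.3
[[356.1, 172.4], [351.3, 306.0], [272.4, 306.0], [267.1, 172.5], [350.0, 207.4], [272.7, 207.4], [349.5, 225.2], [273.4, 225.3]]
```

View pics/c13.png

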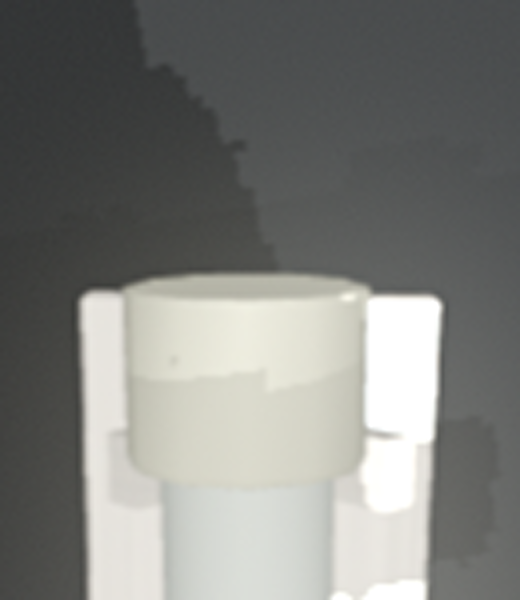

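View pics/s13.png

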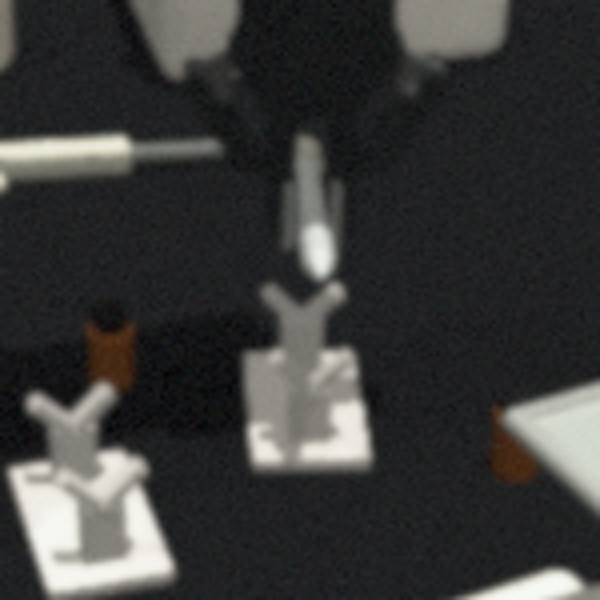

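servo_tool([
  {"claw":1,"x":0.06,"y":0.06,"z":-0.8,"ax":0,"ay":0,"az":0},
  {"claw":1,"x":0,"y":0,"z":-0.8,"ax":0,"ay":0,"az":0},
  {"claw":1,"x":0,"y":0,"z":-0.4,"ax":0,"ay":0,"az":0},
  {"claw":1,"x":0,"y":0,"z":0,"ax":0,"ay":0,"az":0},
  {"claw":1,"x":0,"y":0,"z":0,"ax":0,"ay":0,"az":0},
])

```text
clock: 11.9
tcp_pos: [0.5743, 0.1537, 0.0774]
orientation: [0.001, 0.763, 0.646, 0.002]
wrist_force: [-1.2, -0.3, -0.5]
finger_gap: 0.0143
```

```bash
python3 - <<'E'
from h import *
import cv2
need([.5721,.153,.0557],tgt_R(-.1659,0))
r=pose([.5703,.1539,-.1659])
c=env.calibration("wrist")
L=np.array([(30,50,8),(-30,50,8),(21,37,61),(-21,37,61),(21,27,61),(-21,27,61)])/1e3
print(proj("w",r(L),c).round(1).tolist())
im=env.read_camera("wrist"); cv2.imwrite("pics/c14.png",cv2.resize(im[150:300,235:395,::-1],None,fx=4,fy=4,interpolation=cv2.INTER_CUBIC))
im=env.read_camera("side"); cv2.imwrite("pics/s14.png",cv2.resize(im[190:310,300:420,::-1],None,fx=5,fy=5,interpolation=cv2.INTER_CUBIC))
E
```

```text
tcp [0.5743 0.1537 0.0774] shift units [-0.09 -0.03 -0.87] turn units [-0.01  0.03 -0.  ] deg 0.3 gap 0.0143 F [-1.2 -0.3 -0.5] t 11.9
[[359.3, 188.0], [250.5, 188.1], [353.1, 237.8], [253.3, 237.9], [352.3, 260.1], [254.5, 260.2]]
```

View pics/c14.png

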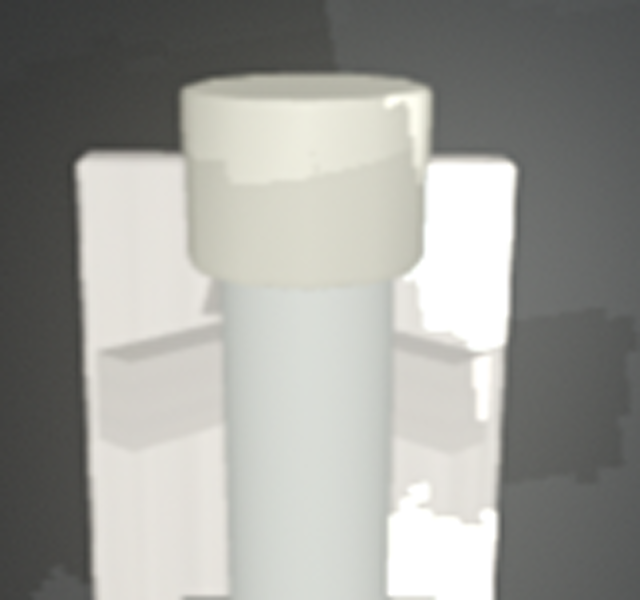

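View pics/s14.png

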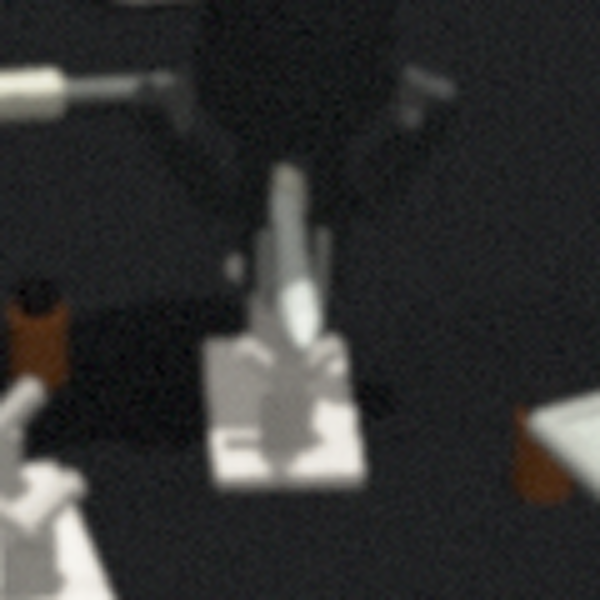

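servo_tool([
  {"claw":1,"x":0,"y":0,"z":0,"ax":0,"ay":0,"az":0},
  {"claw":1,"x":0,"y":0,"z":0,"ax":0,"ay":0,"az":0},
])

```text
clock: 12.2
tcp_pos: [0.574, 0.1538, 0.0771]
orientation: [0.001, 0.763, 0.646, 0.002]
wrist_force: [-1.1, -0.3, -1.5]
finger_gap: 0.0143
```

servo_tool([
  {"claw":1,"x":-0.06,"y":0,"z":-0.3,"ax":0,"ay":0.03,"az":0},
  {"claw":1,"x":0,"y":0,"z":-0.3,"ax":0,"ay":0,"az":0},
  {"claw":1,"x":0,"y":0,"z":-0.1,"ax":0,"ay":0,"az":0},
  {"claw":1,"x":0,"y":0,"z":0,"ax":0,"ay":0,"az":0},
])

```text
clock: 12.6
tcp_pos: [0.5717, 0.1536, 0.058]
orientation: [-0.001, 0.763, 0.646, -0.001]
wrist_force: [0.2, -0.6, -0.8]
finger_gap: 0.0143
```

servo_tool([
  {"claw":1,"x":0,"y":0,"z":-0.06,"ax":0,"ay":0,"az":0},
  {"claw":1,"x":0,"y":0,"z":0,"ax":0,"ay":0,"az":0},
])

```text
clock: 12.8
tcp_pos: [0.5721, 0.1537, 0.0573]
orientation: [-0.001, 0.763, 0.646, -0.0]
wrist_force: [-0.8, -0.1, -0.5]
finger_gap: 0.0145
```

```bash
python3 - <<'E'
from h import *
import cv2
need([.5725,.153,.0557],tgt_R(-.1659,0))
im=env.read_camera("wrist"); cv2.imwrite("pics/c15.png",cv2.resize(im[150:300,235:395,::-1],None,fx=4,fy=4,interpolation=cv2.INTER_CUBIC))
im=env.read_camera("side"); cv2.imwrite("pics/s15.png",cv2.resize(im[190:310,300:420,::-1],None,fx=5,fy=5,interpolation=cv2.INTER_CUBIC))
E
```

```text
tcp [0.5721 0.1537 0.0573] shift units [ 0.02 -0.03 -0.06] turn units [-0.01 -0.01 -0.01] deg 0.1 gap 0.0145 F [-0.8 -0.1 -0.5] t 12.8
```

View pics/c15.png

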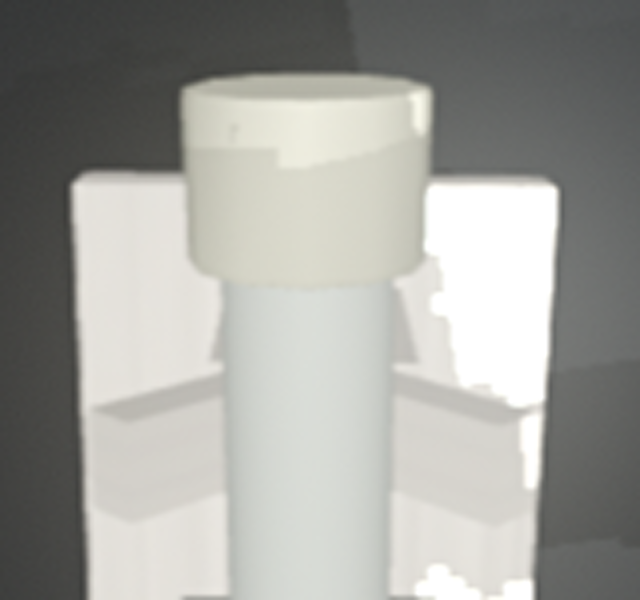

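View pics/s15.png

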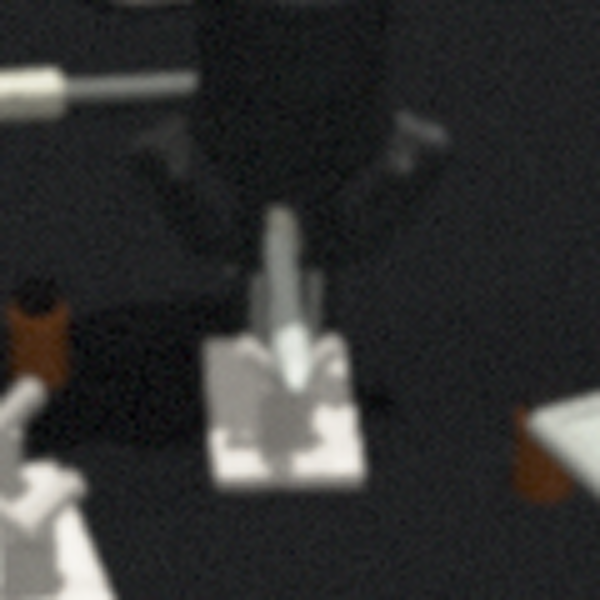

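servo_tool([
  {"claw":1,"x":0.02,"y":0,"z":-0.06,"ax":0,"ay":0,"az":0},
  {"claw":1,"x":0,"y":0,"z":-0.04,"ax":0,"ay":0,"az":0},
  {"claw":1,"x":0,"y":0,"z":0,"ax":0,"ay":0,"az":0},
])

```text
clock: 13.2
tcp_pos: [0.5724, 0.1538, 0.0568]
orientation: [-0.001, 0.763, 0.646, 0.0]
wrist_force: [-5.3, -1.0, 12.9]
finger_gap: 0.0145
```

servo_tool([
  {"claw":1,"x":-0.02,"y":0,"z":0,"ax":0,"ay":0,"az":0},
  {"claw":1,"x":0,"y":0,"z":0.02,"ax":0,"ay":0,"az":0},
  {"claw":1,"x":0,"y":0,"z":0,"ax":0,"ay":0,"az":0},
])

```text
clock: 13.5
tcp_pos: [0.5724, 0.1538, 0.0569]
orientation: [-0.001, 0.763, 0.646, 0.0]
wrist_force: [-3.0, -0.4, 9.7]
finger_gap: 0.0145
```

servo_tool([
  {"claw":1,"x":-0.02,"y":0,"z":0.03,"ax":0,"ay":0,"az":0},
  {"claw":1,"x":0,"y":0,"z":0,"ax":0,"ay":0,"az":0},
  {"claw":0.78,"x":0,"y":0,"z":0,"ax":0,"ay":0,"az":0},
  {"claw":0.7,"x":0,"y":0,"z":0,"ax":0,"ay":0,"az":0},
  {"claw":0.6,"x":0,"y":0,"z":0,"ax":0,"ay":0,"az":0},
], newtons=20)

```text
clock: 14.0
tcp_pos: [0.5713, 0.1537, 0.0556]
orientation: [-0.001, 0.763, 0.646, -0.0]
wrist_force: [0.4, 0.2, 0.0]
finger_gap: 0.0338
```

```bash
python3 - <<'E'
from h import *
import cv2
need([.5725,.153,.2],tgt_R(-.1659,0))
im=env.read_camera("wrist"); cv2.imwrite("pics/w16.png",im[:,:,::-1])
E
```

```text
tcp [0.5713 0.1537 0.0556] shift units [ 0.05 -0.03  5.78] turn units [-0.01 -0.02 -0.01] deg 0.2 gap 0.0338 F [0.4 0.2 0. ] t 14.0
```

View pics/w16.png

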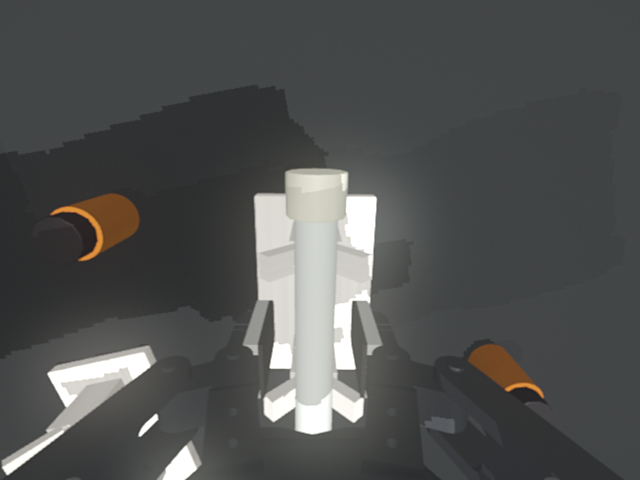

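The tube lies in both notches: barrel at column 314, uprights at rows 260 and 400. It is clear of both pads, so I retreat straight up.

servo_tool([
  {"claw":0.5,"x":0.05,"y":0,"z":0,"ax":0,"ay":0,"az":0},
  {"claw":0.5,"x":0,"y":0,"z":0.4,"ax":0,"ay":0,"az":0},
  {"claw":0.5,"x":0,"y":0,"z":0.8,"ax":0,"ay":0,"az":0},
  {"claw":0.5,"x":0,"y":0,"z":1,"ax":0,"ay":0,"az":0},
  {"claw":0.5,"x":0,"y":0,"z":1,"ax":0,"ay":0,"az":0},
])

```text
clock: 14.55
tcp_pos: [0.5727, 0.1537, 0.1374]
orientation: [-0.001, 0.763, 0.646, -0.0]
wrist_force: [0.7, -0.2, 0.4]
finger_gap: 0.0425
```

servo_tool([
  {"claw":0.5,"x":0,"y":0,"z":1,"ax":0,"ay":0,"az":0},
  {"claw":0.5,"x":-1,"y":0,"z":1,"ax":0,"ay":0,"az":0},
  {"claw":0.5,"x":-1,"y":0,"z":0,"ax":0,"ay":0,"az":0},
  {"claw":0.5,"x":-1,"y":0,"z":0,"ax":0,"ay":0,"az":0},
  {"claw":0.5,"x":0,"y":0,"z":0,"ax":0,"ay":0,"az":0},
])

```text
clock: 15.05
tcp_pos: [0.4948, 0.1538, 0.1871]
orientation: [-0.001, 0.763, 0.647, -0.001]
wrist_force: [-0.6, 0.0, 0.1]
finger_gap: 0.0428
```

```bash
python3 - <<'E'
from h import *
import cv2
need([.5725,.153,.2],tgt_R(-.1659,0))
c=env.calibration("wrist"); im=env.read_camera("wrist"); cv2.imwrite("pics/w17.png",im[:,:,::-1])
r=pose([.5715,.1535,-.1659])
L=np.array([(0,66,55),(0,-62,55),(30,50,8),(30,-50,8),(-30,-50,8),(-30,50,8)])/1e3
print(proj("w",r(L),c).round(0).tolist(),proj("top",r(L)).round(0).tolist())
im=env.read_camera("side"); cv2.imwrite("pics/s17.png",im[:,:,::-1]); cv2.imwrite("pics/s17c.png",cv2.resize(im[190:370,280:440,::-1],None,fx=3.3,fy=3.3,interpolation=cv2.INTER_CUBIC))
im=env.read_camera("top"); cv2.imwrite("pics/t17.png",im[:,:,::-1]);
E
```

```text
tcp [0.4948 0.1538 0.1871] shift units [ 3.11 -0.03  0.51] turn units [-0.01 -0.02 -0.01] deg 0.2 gap 0.0428 F [-0.6  0.   0.1] t 15.05
[[422.0, 133.0], [407.0, 300.0], [440.0, 153.0], [428.0, 265.0], [363.0, 265.0], [368.0, 153.0]] [[258.0, 201.0], [311.0, 210.0], [268.0, 194.0], [308.0, 200.0], [304.0, 224.0], [264.0, 218.0]]
```

View pics/w17.png

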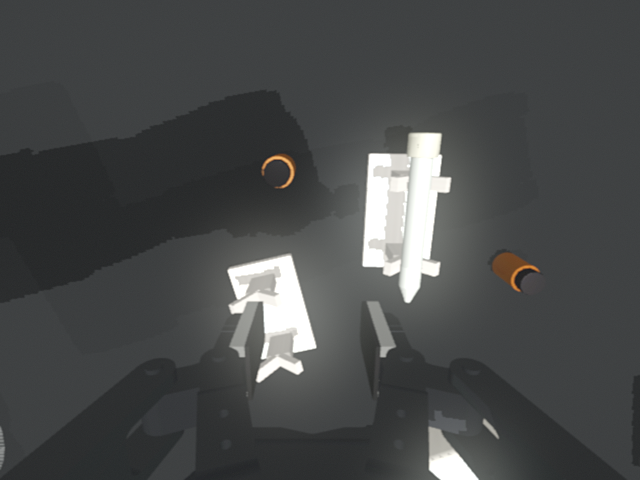

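View pics/s17c.png

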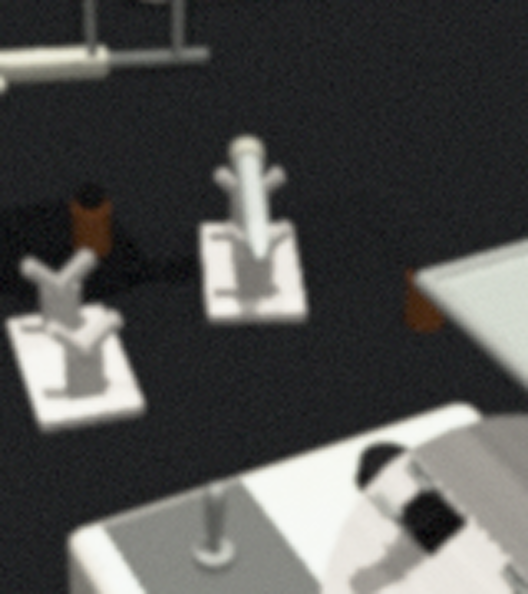

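View pics/t17.png

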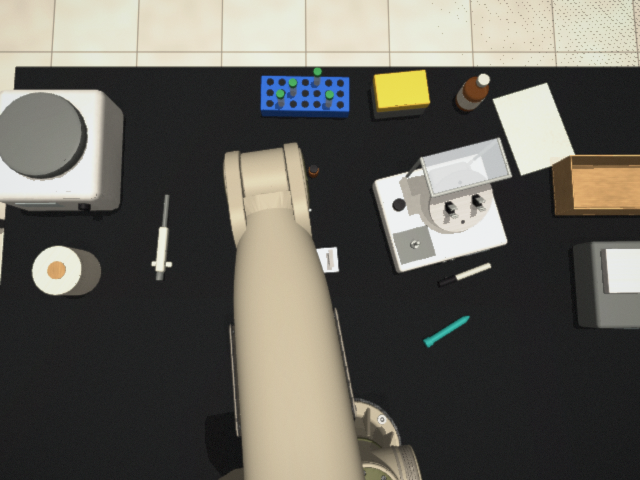

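The wrist picture shows the tube's cap end at (424,133) and its tip at (408,301). My model of a tube at home puts them at (422,133) and (407,300). The lever stands upright in the side and top pictures, and the bystanders are unmoved.

```bash
python3 - <<'E'
from workcell import env
print(env.get_state()["clock"], env.hand_in())
E
```

```text
the job is handed in; nothing more can be done
15.2 None
```

I set the run switch to off, moved the tube from the clips to the far rest, and handed the job in at 15.2 s. No verdict was reported.

- **Switch:** I closed the jaws round the lever, centred over its pivot, so it could not run through to the other side. It stood upright in the pictures taken afterwards, including the last ones.
- **Tube:** I gripped it between the clips, pulled it out along the disc's normal and lowered it into the V notches. I pressed until the wrist read about 13 N, then eased off and released. In the last wrist picture both ends lie within about 2 px of where a seated tube should be.
- **Bystanders:** Marker, pipette and vial_b look unmoved in the last top picture. Vial_a was hidden there by the arm and was checked only in the side and wrist views. After I withdrew, the wrist force was near zero.
- **Disagreements:**
  - The wrist camera put the rest about 2 mm farther out than the fixed cameras did. I mostly followed the wrist camera, and the contact forces fitted that within about 1 mm.
  - One wrist picture, taken before the arm had settled, put the switch about 3 mm off. A settled one agreed to 1–2 mm.
  - The gripper read 14.4 mm on the 16 mm barrel. The grip held throughout.

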